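Seat a charging puck flush, proved by the rock of a straightedge

TASK

The round black charging puck stands a little proud of the wooden shelf board: lay the straightedge lengthwise along the board, centred over the puck, let go of it, and press its red end down and then its black end to feel it rock. Then press down on the middle of the straightedge until the puck is flush with the wood, and press the red end and then the black end once more to make sure that it no longer rocks. Always press gently so as not to mark the wood or sink the puck, disturb nothing else on the table, and leave the straightedge lying there.

Things in the scene. Friction and masses are not known exactly. Their poses are not given: they have to be found in the camera images.
- straightedge: Loose aluminium straightedge, 0.3 kg (+-20 %), an upside-down T: foot 300 mm long (its y), 40 wide (x), 6 thick; along its middle a rib 14 wide, 28 high (34 mm in all). The last 50 mm of the rib are red at +y, black at -y. Origin: centre of the underside, z up. Starts flat on the table, turned any way; may lie either way round on the board. Carry it by the rib at mid length.
- red_end (a point): Point on the straightedge's underside below the centre of the red part, at straightedge (0, +125, 0) mm, 25 mm from that end. One presses on the rib top, 34 mm above it; one press of 0.5 s with 6 to 15 N within 30 mm of this point is plenty, touching down slower than 10 mm/s: hard contact overshoots. On the proud puck, the pressed end tips until its foot touches the wood.
- black_end (a point): The like point below the black part, at straightedge (0, -125, 0) mm.
- board: Wooden shelf board, fixed and rigid, level on rubber feet that raise it 4 to 16 mm off the table: 280 mm long (its y axis), 160 wide (x), 30 thick. Origin: centre of the underside, z up. More than 35 N between the straightedge and the board with its puck (the straightedge's 3 N weight included) marks it.
- face (a point): Centre of the board's upper face, z up, and the centre of the puck's bore: 30 mm above the board's underside; 34 to 46 mm above the table.
- puck (a joint): Black puck, 56 mm across, flat-topped, a stiff push fit in the board's middle. Value: height of its top above the wood, m: 0 flush, 0.0045 to 0.007 at the start, below 0 sunk (nothing stops it at flush, to -0.006). About 8 N moves it down; it stays put and bears the straightedge. Pressed mid-length, the straightedge takes it down until its foot meets the wood and resistance rises steeply.
- remote: Black remote control, 165 x 45 x 18 mm; a loose bystander, origin under its centre: leave it alone.
- pillbox: Rainbow pill box, 155 x 35 x 24 mm; a loose bystander, origin under its centre: leave it alone.
- star: Red wooden star, 120 mm wide, 14 mm thick; a loose bystander, origin under its centre: leave it alone.
- screwdriver: Screwdriver lying on the table; a loose bystander, origin under its centre: leave it alone.
- adapter: Black plug adapter, 45 x 38 x 26 mm; a loose bystander, origin under its centre: leave it alone.

How it is judged (in metres and radians):
On the way, in this order (a step that is already met when the one before it is completed fails the run):
1. the straightedge lies lengthwise across the board over the puck (middle within 15 mm of the puck's centre, along the board within 0.12 rad), let go and at rest (horizontal distance between straightedge and face below 0.015 m and angle between the y axis of straightedge and the y axis of board, either way round below 0.12 rad and angle between straightedge's own z axis and vertical below 0.15 rad and z of straightedge in the frame of face below 0.01 m and contact force between the fingers and straightedge below 0.1 N and contact force between straightedge and board above 0.5 N and linear speed of straightedge below 0.01 m/s), for 0.3 s.
2. its red end is pressed down on the wood (grasp point within 40 mm of the red end's point, over 6 N with its weight) and the black end stands up more than 4 mm: it rocks (contact force between straightedge and board above 6 N and horizontal distance between the grasp point and red_end below 0.04 m and z of red_end in the frame of face below 0.002 m and z of black_end in the frame of face above 0.004 m), for 0.2 s.
3. its black end is pressed down in the same way and the red end stands up more than 4 mm (contact force between straightedge and board above 6 N and horizontal distance between the grasp point and black_end below 0.04 m and z of black_end in the frame of face below 0.002 m and z of red_end in the frame of face above 0.004 m), for 0.2 s.
4. the puck is flush (within 1.5 mm) and both ends of the straightedge lie within 2 mm of the wood (horizontal distance between straightedge and face below 0.015 m and angle between the y axis of straightedge and the y axis of board, either way round below 0.12 rad and angle between straightedge's own z axis and vertical below 0.15 rad and value of joint puck between -0.0015 and 0.0015 m and z of each of red_end, black_end in the frame of face below 0.002 m), for 0.2 s.
5. the red end is pressed again and neither end rises (contact force between straightedge and board above 6 N and horizontal distance between the grasp point and red_end below 0.04 m and z of each of red_end, black_end in the frame of face below 0.002 m and value of joint puck between -0.0015 and 0.0015 m), for 0.2 s.
6. the black end is pressed again and neither end rises (contact force between straightedge and board above 6 N and horizontal distance between the grasp point and black_end below 0.04 m and z of each of red_end, black_end in the frame of face below 0.002 m and value of joint puck between -0.0015 and 0.0015 m), for 0.2 s.
At the end, for the whole second after the job is handed in: The puck's top is flush with the wood within 1.5 mm; the straightedge, let go and at rest, lies lengthwise along the board (0.12 rad) with its middle within 15 mm of the puck's centre, both its end points within 2 mm of the wood (all of step 4 and linear speed of straightedge below 0.01 m/s and contact force between the fingers and straightedge below 0.1 N); the robot touches nothing.
It fails at once if straightedge and board (with its puck) are pressed together with more than 35 N (contact force between straightedge and board above 35 N).
It fails at once if the puck is sunk more than 2 mm below the wood (value of joint puck below -0.002 m).
It fails at once if a bystander (remote, pill box, star, screwdriver or adapter) is moved more than 30 mm (distance of any of remote, pillbox, star, screwdriver, adapter from where it was at the start of the episode above 0.03 m).
It also fails if it takes over 72 s, if anything falls off the work surface, if the arm or the gripper's body presses on something with over 40 N, if the wrist force passes 120 N, or if a joint passes its speed limit or range.

ROBOT

A 6-joint arm with a two-finger parallel gripper is mounted at the origin on the work surface. World frame = base frame: x ahead of the robot, y to its left, z up, the work surface at z = 0. Lengths are in mm, angles in rad, forces in N, time in s.
With the tool pointing down it reaches from about 350 to 775 mm from the base axis. Payload 7.3 kg.
Tool frame: the origin (TCP) lies between the finger pads; the fingertips stand 22 mm ahead of it and the grasp point (between the pads) lies 3 mm ahead of it; z points along the fingers, y is the line along which they close (so a half turn about z gives the same grasp; the last joint's range is limited). The gripper opens to 92 mm and grips with 3 to 60 N. Pads are 19 mm wide; open, the fingers measure 130 mm over their backs; the gripper's body (75 mm by 190 mm) begins 47 mm behind the grasp point.
Start: joints at [1.047, 0.342, 1.524, -0, 1.275, -0.146], TCP at [193.646, 488, 248.741] pointing down, gripper open.
Joint ranges: [-2.53, 2.53], [-0.77, 2.02], [0.04, 2.7], [-1, 4.14], [0.28, 2.66], [-3.11, 3.11]. Speed limits (rad/s): [2.57, 2.57, 3.14, 3.14, 3.14, 3.14].

INTERFACE

Orientations are given as [roll, pitch, yaw] about the fixed x, y, z axes, in that order (R = Rz(yaw) Ry(pitch) Rx(roll)).
In Python, from station import robot gives the robot as it stands.
- The arm moves only by the tool arm_command, never from a script. Its argument "series" is a list that holds one entry, the list of rows, each a list of 5 numbers: the shift along the tool's x, y, z in m, then the turn about the tool's z in degrees, then the opening, from -1 (shut) to 1 (fully open). In form: [[[x, y, z, roll, gripper], ...]]. A call has 1 to 10 rows; each row shifts and turns the commanded pose from where the row before left it, along the tool's axes as they then stand; what a row does not reach is not made up. A row lasts 1/10 s, in which the tool goes at most 50 mm and 8.59 degrees, less where a joint would pass 70% of its speed; a pose out of reach is approached as far as the arm can. A call with a gripper value outside its range is refused whole. The fingers move at their own pace and stop on an object; "grip_force" is the grip in N (left out, the last holds). Time passes only in rows, so rows that do not move let the fingers close. It gives the time, the measured TCP pose, the force, the opening and the grip force at its end, in the units of the state.
- robot.state(): the state, without advancing time (a new reading comes with each control period).
- robot.snapshot(name): name is "side" or "top" or "wrist"; returns a dict with "image" (480x640x3 uint8, blue, green, red), "K" (3x3 intrinsics, pixels), "R" (3x3) and "t" (3): a world point X has camera coordinates R X + t. Camera axes: x right, y down, z forward; pixel columns grow to the right and rows downward; lengths in mm; the calibration is good to about 2 mm. A picture is of the moment at which its call begins. There is no depth.
- robot.sign_off(): hands the job in; it is judged then, once.
The state is a dict: "time": time; "qpos": joint angles; "qvel": joint speeds; "effort": joint torques, N m; "tcp_pos": TCP position; "tool_rot": TCP orientation; "force": force on the tool from outside, world axes, zero at the start; "torque": the same for the moment, N m; "grip_width": opening from 0.0 (shut) to 1.0 (fully open); "gripper_force": force on a finger pad.
Only numpy, scipy, OpenCV 4.12 (cv2) and the standard library are available. Lean on these libraries where they do the work, as an engineer would, in place of code of your own. Each camera call takes 0.05 s, during which the arm holds its last target. There are 200 camera calls.

## Working session

There is one attempt and no reset: what is moved stays moved. The work goes in short steps, Python scripts to look and compute and a tool call to move; the robot and the scene stay as the last step left them, time stands still between calls to the robot, and variables do not carry over. Pictures are saved under pics/ and viewed, at most 10 in all, crops included, and the job is handed in when it is done.

Besides the shell and the picture viewer there is one more tool, called after "Request:" as name(argument=value, ...) on one line, values as JSON. arm_command: Moves the arm, as the interface text tells. Its arguments: {"type":"object","properties":{"series":{"type":"array"},"grip_force":{"type":"number"}},"required":["series"]}

```bash
ls; mkdir -p pics
cat > h.py <<'E'
import numpy as np, cv2
from station import robot
def ray(s,u,v,z):
    d=s["R"].T@np.linalg.inv(s["K"])@np.array([u,v,1.]); c=-s["R"].T@s["t"]
    return c+d*(z-c[2])/d[2]
def proj(s,X):
    p=s["K"]@(s["R"]@np.array(X,float)+s["t"]); return p[:2]/p[2]
E
python3 - <<'E'
from h import *
for n in("top","side"):
    s=robot.snapshot(n); s={k:np.array(v) for k,v in s.items()}; cv2.imwrite(f"pics/{n}0.png",s["image"]); print(n,s["K"].round(1).tolist(),(-s["R"].T@s["t"]).round(),s["R"].round(2).tolist())
st=robot.state();print(st)
E
```

```text
pics
top [[465.9, 0.0, 320.4], [0.0, 465.9, 240.4], [0.0, 0.0, 1.0]] [ 380.   47. 1055.] [[-0.02, -1.0, 0.01], [-0.98, 0.02, -0.17], [0.17, -0.02, -0.98]]
side [[563.3, 0.0, 327.4], [0.0, 563.3, 245.3], [0.0, 0.0, 1.0]] [  -16. -1069.   805.] [[0.88, -0.47, -0.01], [-0.25, -0.44, -0.86], [0.4, 0.76, -0.5]]
{'time': 0.1, 'qpos': array([ 1.04698169e+00,  3.42669483e-01,  1.52492816e+00,  5.59967225e-06,
        1.27539670e+00, -1.46014562e-01]), 'qvel': array([ 0.00182238, -0.00115475,  0.00017398, -0.000234  , -0.00163359,
        0.0014147 ]), 'effort': array([ 1.07521526e-03, -4.32006168e+01, -2.44695586e+01,  7.18004582e-02,
        5.25664003e-02, -5.90633795e-05]), 'tcp_pos': array([193.47589293, 487.68915417, 248.10357997]), 'tool_rot': array([-3.14020665e+00, -2.09239021e-04,  2.76379080e+00]), 'force': array([ 0.19662587, -0.63535719, -0.43227369]), 'torque': array([-0.05289044,  0.0319225 ,  0.08562937]), 'gripper_force': 0.0, 'grip_width': 0.9978869858260795}
```

View pics/top0.png

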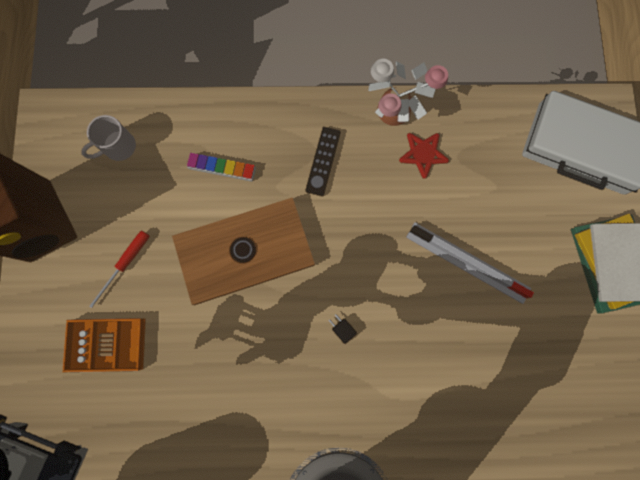

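View pics/side0.png

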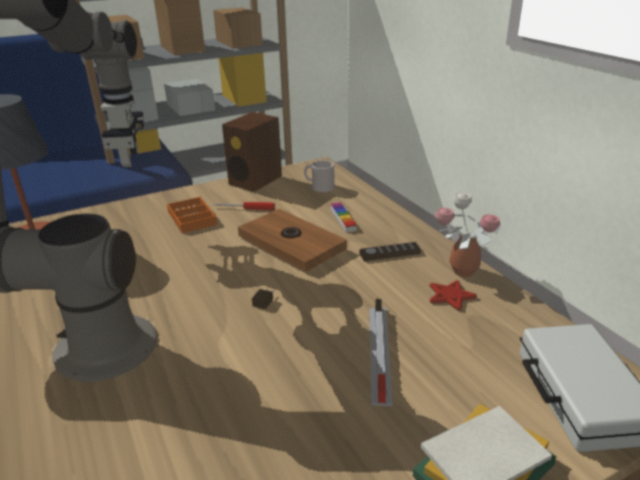

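The top view shows the board centred near (245,250) with its puck at (243,249). The straightedge runs from its black end at (412,232) to its red end at (530,291). The adapter at (343,327), remote (323,160) and star (425,153) are all clear of it.

Run:
```python
from h import *
im=cv2.imread("pics/top0.png")
a=cv2.resize(im[210:310,395:545],None,fx=5.3,fy=5.3,interpolation=cv2.INTER_CUBIC)[:, :795]
b=cv2.resize(im[185:315,160:330],None,fx=4,fy=4,interpolation=cv2.INTER_CUBIC)
cv2.imwrite("pics/a.png",a)
hsv=cv2.cvtColor(im,cv2.COLOR_BGR2HSV)
for p in [(190,260),(280,225),(300,260),(200,290),(230,320),(160,260),(330,260),(430,245),(470,258),(500,272),(525,288),(420,232),(460,280)]: print(p,hsv[p[1],p[0]])
s=robot.snapshot("top"); s={k:np.array(v) for k,v in s.items()}
np.savez("top.npz",**s)
sd=robot.snapshot("side"); np.savez("side.npz",**sd)
```

```text
(190, 260) [ 14 151 113]
(280, 225) [ 15 148 117]
(300, 260) [ 14 153 117]
(200, 290) [ 14 155 110]
(230, 320) [ 17 104  96]
(160, 260) [ 17  94 144]
(330, 260) [ 18  93 146]
(430, 245) [135   4 139]
(470, 258) [150   2 140]
(500, 272) [ 0  3 93]
(525, 288) [  2 160  91]
(420, 232) [18 74 45]
(460, 280) [17 95 91]
```

View pics/a.png

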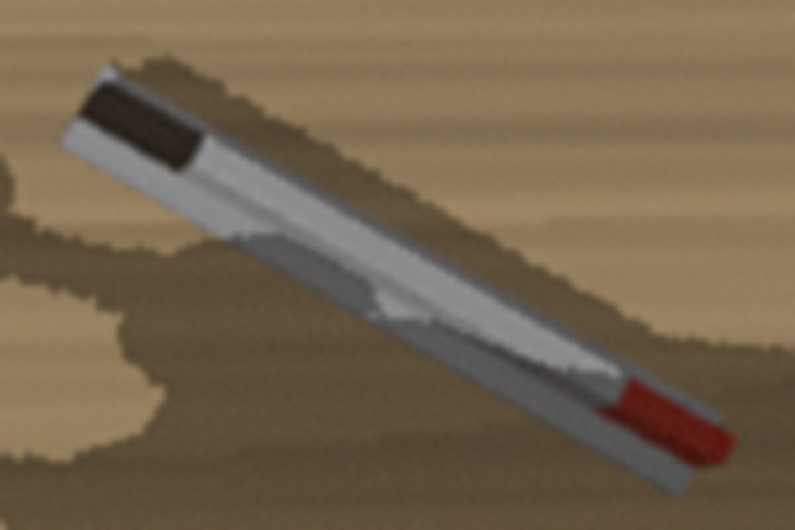

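The crop shows the foot corners at about (107,66), (62,143) and (685,497), with the black end upper left and the red end lower right.

Run:
```python
from h import *
T=np.load("top.npz");S=np.load("side.npz")
c=[ray(T,395+x/5.3-.4,210+y/5.3-.4,6)[:2] for x,y in[(107,66),(62,143),(685,497)]]
print("W,L",np.linalg.norm(c[0]-c[1]),np.linalg.norm(c[1]-c[2]))
d=c[2]-c[1]; print("SE centre",(c[0]+c[2])/2,"yaw of +y(red) dir deg",np.degrees(np.arctan2(d[1],d[0])))
def board(s,roi):
    hsv=cv2.cvtColor(s["image"],cv2.COLOR_BGR2HSV)
    m=((hsv[...,1]>128)&(hsv[...,0]<20)&(hsv[...,2]>50)).astype(np.uint8)
    x0,y0,x1,y1=roi; q=np.zeros_like(m); q[y0:y1,x0:x1]=m[y0:y1,x0:x1]
    q=cv2.morphologyEx(q,cv2.MORPH_OPEN,np.ones((3,3)))
    cs,_=cv2.findContours(q,cv2.RETR_EXTERNAL,cv2.CHAIN_APPROX_NONE); return max(cs,key=cv2.contourArea),q
k,q=board(T,(160,185,330,315)); h=cv2.convexHull(k)[:,0].astype(float)
for z in(34,40,46):
    P=np.array([ray(T,u,v,z)[:2] for u,v in h]).astype(np.float32); r=cv2.minAreaRect(P); print(z,r)
# puck dark blobs
for s,roi in((T,(220,230,270,270)),(S,(275,222,308,242))):
    x0,y0,x1,y1=roi; g=cv2.cvtColor(s["image"],cv2.COLOR_BGR2GRAY)[y0:y1,x0:x1]
    m=(g<62).astype(np.uint8); cs,_=cv2.findContours(m,cv2.RETR_EXTERNAL,cv2.CHAIN_APPROX_NONE);k=max(cs,key=cv2.contourArea)
    e=cv2.fitEllipse(k); u=np.array(e[0])+[x0,y0]; print("puck",u,e)
    for z in(40,46,52): print(z,ray(s,*u,z).round(1))
i=S["image"][190:280,220:370]; 
b=cv2.resize(i,None,fx=5,fy=5,interpolation=cv2.INTER_CUBIC); cv2.imwrite("pics/b.png",b)
```

```text
W,L 39.98021379397911 301.0199081974612
SE centre [ 509.67326229 -307.04850559] yaw of +y(red) dir deg -121.34192059207805
34 ((541.3565673828125, 201.43585205078125), (161.79905700683594, 281.0454406738281), 17.4248104095459)
40 ((540.4081420898438, 200.5308837890625), (160.84814453125, 279.39361572265625), 17.424795150756836)
46 ((539.459716796875, 199.62588500976562), (159.89715576171875, 277.74176025390625), 17.424802780151367)
puck [242.80322075 249.44274902] ((22.803220748901367, 19.4427490234375), (25.194316864013672, 26.56144905090332), 65.83345031738281)
40 [541.7 201.2  40. ]
46 [540.7 200.2  46. ]
52 [539.8 199.3  52. ]
puck [290.65818977 232.69794941] ((15.65818977355957, 10.697949409484863), (9.251411437988281, 17.594118118286133), 86.9244384765625)
40 [540.5 199.9  40. ]
46 [536.1 190.   46. ]
52 [531.8 180.   52. ]
```

View pics/b.png

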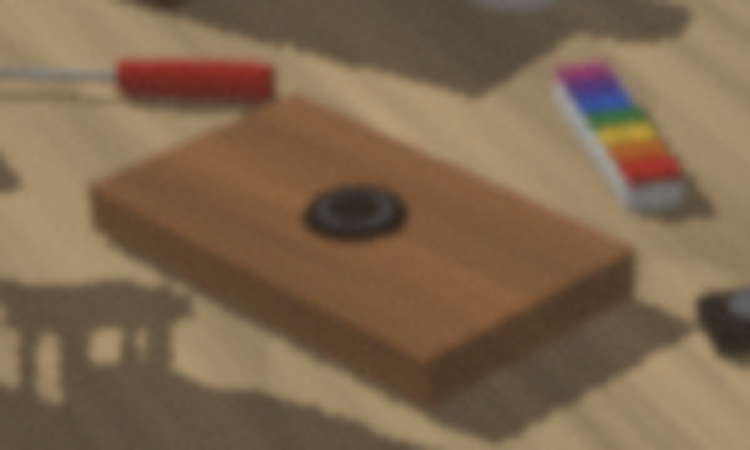

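The straightedge measures 40 × 301 mm, as it should, with its centre at (509.7,-307) and red pointing at -121.3°. The board measures 160 × 280 mm, with its centre at (540.5,200.6) and its long axis at -72.6°/107.4°. In the side crop the puck is at about (355,212) and the board top is clear of other objects.

```bash
cat >> h.py <<'E'
def plan(n,goal,yaw,start=None,g=1):
    "rows from start (x,y,z,yawdeg) to goal, straight line, tool down"
    if start is None:
        st=robot.state(); start=[*st["tcp_pos"],np.degrees(st["tool_rot"][2])]
    x,y,z,a=start; rows=[]
    da=(yaw-a)/n; d=(np.array(goal)-[x,y,z])/n
    for i in range(n):
        t=np.radians(a+da*i); rows.append([round((d[0]*np.cos(t)+d[1]*np.sin(t))/1e3,4),round((d[0]*np.sin(t)-d[1]*np.cos(t))/1e3,4),round(-d[2]/1e3,4),round(-da,2),g])
    print(str(rows).replace(" ","")); return [*goal,yaw]
E
python3 - <<'E'
from h import *
e=plan(10,[480,140,240],100); plan(10,[509.7,-307,200],58.66,e)
E
```

```text
[[np.float64(-0.0395),np.float64(-0.0218),np.float64(0.0008),np.float64(5.84),1],[np.float64(-0.0415),np.float64(-0.0176),np.float64(0.0008),np.float64(5.84),1],[np.float64(-0.043),np.float64(-0.0133),np.float64(0.0008),np.float64(5.84),1],[np.float64(-0.0442),np.float64(-0.0089),np.float64(0.0008),np.float64(5.84),1],[np.float64(-0.0448),np.float64(-0.0043),np.float64(0.0008),np.float64(5.84),1],[np.float64(-0.0451),np.float64(0.0002),np.float64(0.0008),np.float64(5.84),1],[np.float64(-0.0448),np.float64(0.0048),np.float64(0.0008),np.float64(5.84),1],[np.float64(-0.0441),np.float64(0.0093),np.float64(0.0008),np.float64(5.84),1],[np.float64(-0.0429),np.float64(0.0138),np.float64(0.0008),np.float64(5.84),1],[np.float64(-0.0413),np.float64(0.0181),np.float64(0.0008),np.float64(5.84),1]]
[[np.float64(-0.0445),np.float64(-0.0048),np.float64(0.004),4.13,1],[np.float64(-0.0448),np.float64(-0.0016),np.float64(0.004),4.13,1],[np.float64(-0.0448),np.float64(0.0016),np.float64(0.004),4.13,1],[np.float64(-0.0445),np.float64(0.0048),np.float64(0.004),4.13,1],[np.float64(-0.0441),np.float64(0.008),np.float64(0.004),4.13,1],[np.float64(-0.0434),np.float64(0.0112),np.float64(0.004),4.13,1],[np.float64(-0.0425),np.float64(0.0143),np.float64(0.004),4.13,1],[np.float64(-0.0413),np.float64(0.0173),np.float64(0.004),4.13,1],[np.float64(-0.04),np.float64(0.0202),np.float64(0.004),4.13,1],[np.float64(-0.0384),np.float64(0.0231),np.float64(0.004),4.13,1]]
```

Request:
arm_command(series=[[[-0.0395,-0.022,0.001,5.8,1],[-0.0415,-0.0175,0.001,5.8,1],[-0.043,-0.0135,0.001,5.8,1],[-0.044,-0.009,0.001,5.8,1],[-0.045,-0.0045,0.001,5.8,1],[-0.045,0,0.001,5.8,1],[-0.045,0.005,0.001,5.8,1],[-0.044,0.0095,0.001,5.8,1],[-0.043,0.014,0.001,5.8,1],[-0.0415,0.018,0.001,5.8,1]]])

```text
time: 1.2
tcp_pos: [482.1, 138.6, 238.7]
tool_rot: [3.142, -0.0, 1.747]
force: [0.1, 0.8, 0.0]
grip_width: 1.003
gripper_force: 0.0
```

Request:
arm_command(series=[[[-0.0445,-0.005,0.004,4.1,1],[-0.045,-0.0015,0.004,4.1,1],[-0.045,0.0015,0.004,4.1,1],[-0.0445,0.005,0.004,4.1,1],[-0.044,0.008,0.004,4.1,1],[-0.0435,0.011,0.004,4.1,1],[-0.0425,0.0145,0.004,4.1,1],[-0.0415,0.0175,0.004,4.1,1],[-0.04,0.02,0.004,4.1,1],[-0.0385,0.023,0.004,4.1,1]]])

```text
time: 2.2
tcp_pos: [514.3, -309.0, 198.3]
tool_rot: [-3.141, -0.0, 1.033]
force: [1.0, 0.2, -0.3]
grip_width: 1.0
gripper_force: 0.0
```

Run:
```python
from h import *
s=robot.snapshot("wrist"); np.savez("w.npz",**s); cv2.imwrite("pics/w0.png",s["image"])
st=robot.state(); print(st["tcp_pos"],np.degrees(st["tool_rot"]),st["force"])
for X in([509.7,-307,34],[509.7+125*np.cos(np.radians(-121.34)),-307+125*np.sin(np.radians(-121.34)),34]): print(proj(s,X))
print(np.array(s["R"]).round(2),(-np.array(s["R"]).T@s["t"]).round())
```

```text
[ 513.99630068 -315.71433104  197.29809566] [1.79888758e+02 1.78615684e-01 5.87485865e+01] [-0.74011945 -5.01131058 -0.40325044]
[318.77878575 217.23826665]
[318.29100706 335.44218333]
[[ 0.86 -0.51 -0.  ]
 [-0.49 -0.82  0.28]
 [-0.15 -0.24 -0.96]] [ 553. -243.  336.]
```

View pics/w0.png

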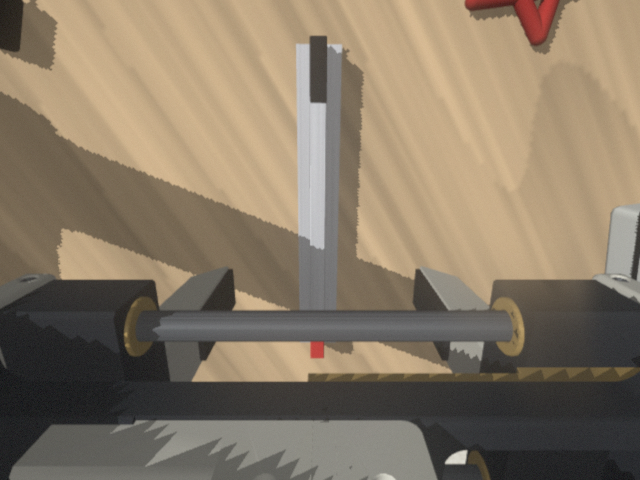

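The wrist view shows the rib running straight down column 318, from the black end at (318,37) to red at (318,350). That agrees with my estimate to within a pixel sideways. Next I descend partway, let it settle, and correct.

Request:
arm_command(series=[[[-0.0,0,0.03,0,1],[0,0,0.03,0,1],[0,0,0.03,0,1],[0,0,0,0,1],[0,0,0,0,1]]])

```text
time: 2.75
tcp_pos: [514.6, -307.0, 108.9]
tool_rot: [-3.141, -0.0, 1.036]
force: [0.3, -0.1, -0.3]
grip_width: 1.0
gripper_force: 0.0
```

Run:
```python
from h import *
st=robot.state(); print(st["tcp_pos"],np.degrees(st["tool_rot"]),st["force"])
plan(1,[509.7,-307,31],58.66)
s=robot.snapshot("wrist"); g=cv2.cvtColor(s["image"],cv2.COLOR_BGR2HSV)
st=robot.state(); print(st["tcp_pos"],st["force"])
d=np.array([np.cos(np.radians(58.66)),np.sin(np.radians(58.66))]);c=np.array([509.7,-307])
for k in(150,100): print(proj(s,[*(c+d*k),34]))
cv2.imwrite("pics/w1.png",s["image"])
m=(g[...,2]<70)&(g[...,1]<110); m[:,:280]=0;m[:,360:]=0;m[200:]=0
n,l,stt,ce=cv2.connectedComponentsWithStats(m.astype(np.uint8)); print(stt[1:][stt[1:,4]>50],ce[1:][stt[1:,4]>50])
```

```text
[ 514.634973   -307.04638004  108.94629502] [-1.79959632e+02 -1.20246371e-02  5.93680456e+01] [ 0.32893988 -0.05936888 -0.30807198]
[[np.float64(-0.0025),np.float64(-0.0043),np.float64(0.0779),np.float64(0.71),1]]
[ 515.23504278 -307.45993324  110.00330573] [-0.50188316  0.20847506  0.59684597]
[319.83543789  -6.44817542]
[319.12568799  92.38836012]
[[ 307    0   23   87 1112]] [[320.13848921  30.99190647]]
```

Request:
arm_command(series=[[[-0.001,-0.0043,0.02,0.7,1],[0,0,0.02,0,1],[0,0,0.02,0,1],[0,0,0.013,0,1],[0,0,0.005,0,1],[0,0,0,0,1],[0,0,0,0,-0.6],[0,0,0,0,-1],[0,0,0,0,-1],[0,0,0,0,-1]]], grip_force=20)

```text
time: 3.8
tcp_pos: [510.5, -306.0, 31.2]
tool_rot: [3.141, -0.0, 1.024]
force: [-0.1, 0.2, 0.3]
grip_width: 0.7
gripper_force: 0.0
```

Request:
arm_command(series=[[[0,0,0,0,-1],[0,0,0,0,-1],[0,0,0,0,-1],[0,0,0,0,-1]]], grip_force=20)

```text
time: 4.2
tcp_pos: [510.3, -305.8, 30.7]
tool_rot: [-3.142, -0.0, 1.024]
force: [0.3, -0.8, 1.0]
grip_width: 0.355
gripper_force: 0.0
```

Request:
arm_command(series=[[[0,0,0,0,-1],[0,0,0,0,-1],[0,0,0,0,-1],[0,0,0,0,-1],[0,0,0,0,-1]]], grip_force=25)

```text
time: 4.7
tcp_pos: [510.2, -305.7, 30.7]
tool_rot: [-3.141, -0.0, 1.024]
force: [-1.2, -0.2, 0.7]
grip_width: 0.148
gripper_force: 25.0
```

Request:
arm_command(series=[[[0,0,-0.005,0,-1],[0,0,-0.015,0,-1],[0,0,-0.03,0,-1],[0,0,-0.03,0,-1],[0,0,-0.03,0,-1],[0,0,-0.015,0,-1],[0,0,-0.005,0,-1],[0,0,0,0,-1],[0,0,0,0,-1],[0,0,0,0,-1]]])

```text
time: 5.7
tcp_pos: [509.8, -305.4, 159.3]
tool_rot: [-3.139, -0.0, 1.024]
force: [0.2, -0.5, -2.8]
grip_width: 0.149
gripper_force: 25.0
```

Run:
```python
from h import *
st=robot.state(); print(st["tcp_pos"],np.degrees(st["tool_rot"]),st["force"],st["torque"],st["grip_width"],st["gripper_force"])
c=[st["tcp_pos"][0],st["tcp_pos"][1],st["tcp_pos"][2]]
plan(13,[540.5,200.6,160],107.42,g=-1)
s=robot.snapshot("wrist"); cv2.imwrite("pics/w2.png",s["image"])
```

```text
[ 509.79407998 -305.43825942  159.25843143] [-1.79849866e+02 -2.40745947e-02  5.86545073e+01] [ 0.20876287 -0.5121694  -2.75709688] [-0.10447959  0.1297966  -0.01291182] 0.14898095436031436 24.99929666519165
[[np.float64(0.0345),np.float64(-0.0182),np.float64(-0.0001),np.float64(-3.75),-1],[np.float64(0.0356),np.float64(-0.0159),np.float64(-0.0001),np.float64(-3.75),-1],[np.float64(0.0366),np.float64(-0.0136),np.float64(-0.0001),np.float64(-3.75),-1],[np.float64(0.0374),np.float64(-0.0112),np.float64(-0.0001),np.float64(-3.75),-1],[np.float64(0.038),np.float64(-0.0087),np.float64(-0.0001),np.float64(-3.75),-1],[np.float64(0.0385),np.float64(-0.0062),np.float64(-0.0001),np.float64(-3.75),-1],[np.float64(0.0388),np.float64(-0.0036),np.float64(-0.0001),np.float64(-3.75),-1],[np.float64(0.039),np.float64(-0.0011),np.float64(-0.0001),np.float64(-3.75),-1],[np.float64(0.039),np.float64(0.0015),np.float64(-0.0001),np.float64(-3.75),-1],[np.float64(0.0388),np.float64(0.004),np.float64(-0.0001),np.float64(-3.75),-1],[np.float64(0.0384),np.float64(0.0065),np.float64(-0.0001),np.float64(-3.75),-1],[np.float64(0.0379),np.float64(0.009),np.float64(-0.0001),np.float64(-3.75),-1],[np.float64(0.0373),np.float64(0.0115),np.float64(-0.0001),np.float64(-3.75),-1]]
```

View pics/w2.png

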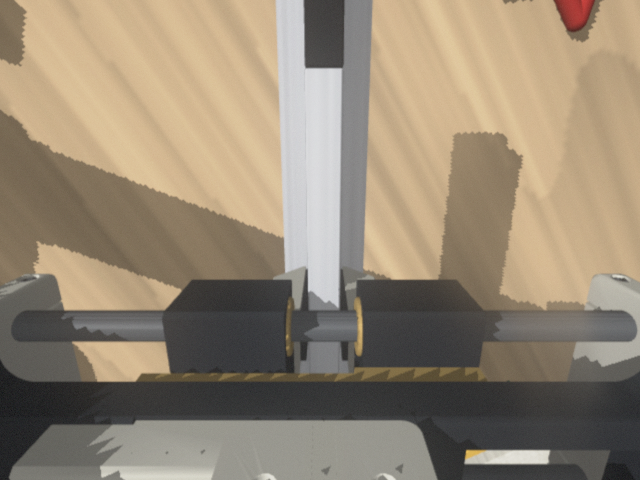

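The straightedge is held squarely at mid length, with the black section's inner edge at row 67.

Request:
arm_command(series=[[[0.034,-0.019,0,-3.8,-1],[0.0355,-0.016,0,-3.8,-1],[0.0365,-0.0135,0,-3.8,-1],[0.0375,-0.011,0,-3.8,-1],[0.038,-0.0085,0,-3.8,-1],[0.0385,-0.006,0,-3.8,-1],[0.039,-0.0035,0,-3.8,-1],[0.039,-0.001,0,-3.8,-1],[0.039,0.0015,0,-3.8,-1],[0.039,0.004,0,-3.8,-1]]])

```text
time: 6.75
tcp_pos: [532.1, 85.3, 160.2]
tool_rot: [-3.141, -0.0, 1.69]
force: [0.5, -0.7, -2.4]
grip_width: 0.151
gripper_force: 25.0
```

Request:
arm_command(series=[[[0.0385,0.0065,0,-3.8,-1],[0.038,0.009,0,-3.8,-1],[0.037,0.0115,0,-3.2,-1],[0,0,0,0,-1],[0,0,0,0,-1],[0,0,0,0,-1]]])

```text
time: 7.35
tcp_pos: [538.1, 199.5, 160.2]
tool_rot: [-3.14, 0.0, 1.875]
force: [0.6, -0.5, -2.4]
grip_width: 0.146
gripper_force: 25.0
```

Run:
```python
from h import *
st=robot.state(); t=st["tcp_pos"]; yaw=st["tool_rot"][2]; print(t,np.degrees(st["tool_rot"]),st["force"],st["gripper_force"])
s=robot.snapshot("wrist"); cv2.imwrite("pics/w3.png",s["image"]); T=robot.snapshot("top"); cv2.imwrite("pics/t3.png",T["image"])
g=cv2.cvtColor(s["image"],cv2.COLOR_BGR2HSV)
m=(g[...,2]<70)&(g[...,1]<150); m[:,:290]=0;m[:,360:]=0;m[130:]=0
n,l,q,ce=cv2.connectedComponentsWithStats(m.astype(np.uint8)); i=1+np.argmax(q[1:,4]); print(q[i])
p=ray(s,q[i][0]+q[i][2]/2,q[i][1]+q[i][3]-.5,t[2]+3.3); d=np.array([np.cos(yaw),np.sin(yaw)]); r=p[:2]-t[:2]
print("along",r@d,"across",r@[d[1],-d[0]])
plan(1,[540.5,200.6,160],107.42)
```

```text
[538.14335724 199.51207888 160.21499933] [-1.79932999e+02  1.40375389e-02  1.07402764e+02] [ 0.64674186 -0.52296159 -2.38215483] 24.9993297457695
[ 305    0   39   67 2096]
along 98.71612370068446 across 0.0951040869422876
[[np.float64(0.0007),np.float64(0.0024),np.float64(0.0005),np.float64(-0.07),1]]
```

View pics/t3.png

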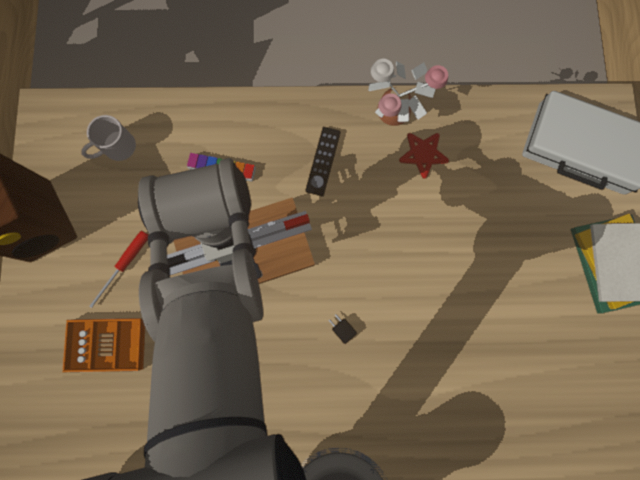

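The straightedge is over the board and aligned with it, red end at (305,222). Its centre sits 1.3 mm from the TCP towards red. Next I correct that and lower.

Request:
arm_command(series=[[[0.002,0.0024,0.02,0,-1],[0,0,0.025,0,-1],[0,0,0.015,0,-1],[0,0,0.008,0,-1],[0,0,0.003,0,-1],[0,0,0.002,0,-1],[0,0,0.002,0,-1],[0,0,0,0,-1]]])

```text
time: 8.25
tcp_pos: [540.3, 203.0, 86.2]
tool_rot: [3.141, -0.0, 1.875]
force: [-0.7, 0.3, -3.0]
grip_width: 0.146
gripper_force: 25.0
```

Run:
```python
from h import *
st=robot.state(); print(st["tcp_pos"],st["force"])
s=robot.snapshot("side"); b=s["image"][190:280,220:370]
cv2.imwrite("pics/s4.png",cv2.resize(b,None,fx=5,fy=5,interpolation=cv2.INTER_CUBIC))
```

```text
[540.29478377 203.03976062  86.17214843] [-0.67394728  0.28312952 -2.97497844]
```

View pics/s4.png

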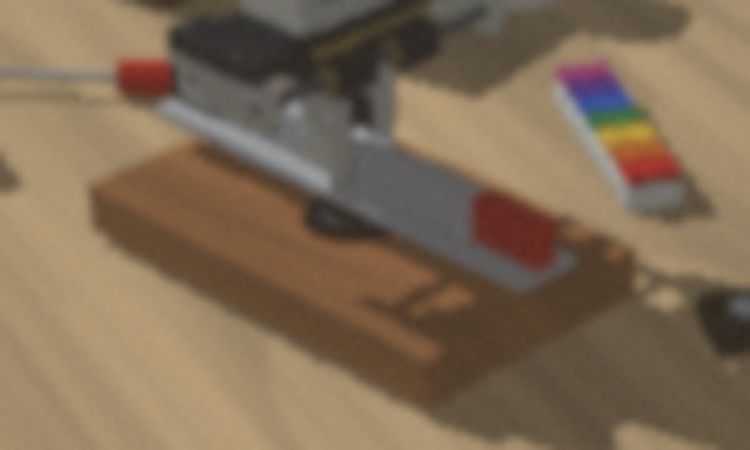

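It is aligned over the puck with a gap of roughly 10 mm, so I lower slowly and feel for contact.

Request:
arm_command(series=[[[-0.001,0,0.001,0,-1],[0,0,0.001,0,-1],[0,0,0.001,0,-1],[0,0,0.001,0,-1],[0,0,0.0005,0,-1],[0,0,0.0005,0,-1],[0,0,0.0005,0,-1],[0,0,0.0005,0,-1],[0,0,0,0,-1]]])

```text
time: 9.2
tcp_pos: [540.3, 202.0, 79.7]
tool_rot: [-3.142, -0.0, 1.875]
force: [0.8, 0.4, -2.5]
grip_width: 0.149
gripper_force: 25.0
```

Request:
arm_command(series=[[[0,0,0.0005,0,-1],[0,0,0.0005,0,-1],[0,0,0.0005,0,-1],[0,0,0,0,-1],[0,0,0,0,-1]]])

```text
time: 9.7
tcp_pos: [540.3, 202.1, 78.2]
tool_rot: [3.142, -0.0, 1.875]
force: [-0.4, 0.1, -2.4]
grip_width: 0.155
gripper_force: 25.0
```

Request:
arm_command(series=[[[0,0,0.0005,0,-1],[0,0,0.0005,0,-1],[0,0,0.0005,0,-1],[0,0,0.0005,0,-1],[0,0,0,0,-1]]])

```text
time: 10.2
tcp_pos: [540.3, 202.1, 76.1]
tool_rot: [-3.142, -0.0, 1.875]
force: [0.3, 0.2, -3.1]
grip_width: 0.148
gripper_force: 25.0
```

Request:
arm_command(series=[[[0,0,0.0005,0,-1],[0,0,0.0005,0,-1],[0,0,0,0,-1]]])

```text
time: 10.5
tcp_pos: [540.3, 202.1, 75.2]
tool_rot: [-3.142, -0.0, 1.875]
force: [0.1, -0.6, -4.0]
grip_width: 0.152
gripper_force: 25.0
```

Request:
arm_command(series=[[[0,0,0.0005,0,-1],[0,0,0.0005,0,-1],[0,0,0,0,-1]]])

```text
time: 10.8
tcp_pos: [540.3, 202.1, 74.1]
tool_rot: [-3.141, -0.0, 1.875]
force: [-0.5, -0.2, -2.6]
grip_width: 0.148
gripper_force: 25.0
```

Request:
arm_command(series=[[[0,0,0.0005,0,-1],[0,0,0.0005,0,-1],[0,0,0,0,-1]]])

```text
time: 11.1
tcp_pos: [540.3, 202.1, 73.1]
tool_rot: [-3.142, -0.0, 1.875]
force: [-0.8, -0.7, -2.2]
grip_width: 0.149
gripper_force: 25.0
```

Request:
arm_command(series=[[[0,0,0.0004,0,-1],[0,0,0,0,-1]]])

```text
time: 11.3
tcp_pos: [540.3, 202.1, 72.8]
tool_rot: [-3.142, -0.0, 1.875]
force: [-0.1, -0.2, -1.6]
grip_width: 0.151
gripper_force: 25.0
```

Request:
arm_command(series=[[[0,0,0.0004,0,-1],[0,0,0,0,-1]]])

```text
time: 11.5
tcp_pos: [540.4, 202.1, 72.7]
tool_rot: [3.141, -0.0, 1.875]
force: [-1.2, 0.4, 0.5]
grip_width: 0.151
gripper_force: 25.0
```

Contact is at TCP z ≈ 72.7, so the puck top is at about 42 mm. I release here and lift straight up.

Request:
arm_command(series=[[[0,0,0,0,-0.4],[0,0,0,0,-0.2],[0,0,0,0,-0.2],[0,0,0,0,-0.2],[0,0,0,0,-0.2],[0,0,0,0,-0.2],[0,0,-0.01,0,-0.2],[0,0,-0.02,0,-0.2],[0,0,-0.02,0,-0.2],[0,0,-0.01,0,-0.2]]])

```text
time: 12.5
tcp_pos: [541.3, 202.3, 134.9]
tool_rot: [3.138, 0.0, 1.875]
force: [0.3, 0.1, 0.2]
grip_width: 0.399
gripper_force: 0.0
```

Run:
```python
from h import *
st=robot.state(); t=st["tcp_pos"]; print(t,st["force"],st["grip_width"])
s=robot.snapshot("wrist"); cv2.imwrite("pics/w5.png",s["image"])
g=cv2.cvtColor(s["image"],cv2.COLOR_BGR2HSV)
m=(g[...,2]<70)&(g[...,1]<150); m[:,:270]=0;m[:,370:]=0;m[200:]=0
n,l,q,ce=cv2.connectedComponentsWithStats(m.astype(np.uint8)); i=1+np.argmax(q[1:,4]); print(q[i])
b=ray(s,q[i][0]+q[i][2]/2,q[i][1]+q[i][3]-.5,76); yaw=st["tool_rot"][2]; d=np.array([np.cos(yaw),np.sin(yaw)])
print("SE black edge",b,"centre",b[:2]-100*d)
```

```text
[541.25875392 202.27621046 134.85345989] [0.33152524 0.11827704 0.1911208 ] 0.39854269533600695
[323  32   3   4   5]
SE black edge [504.50771872 320.28616579  76.        ] centre [534.4996485  224.88970806]
```

View pics/w5.png

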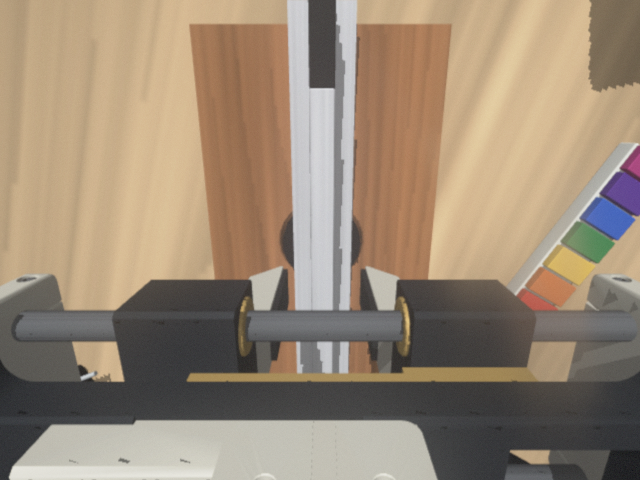

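The straightedge lies centred on the board, with the rib at column 322, the board centre at about 320, and the puck at columns 281–362. Next I close the fingers and move over the red end.

Request:
arm_command(series=[[[-0.02,0,0,0,-1],[-0.04,0,0,0,-1],[-0.04,0,0,0,-1],[-0.02,0,0,0,-1],[0,0,-0.0,0,-1],[0,0,0.01,0,-1],[0,0,0.01,0,-1],[0,0,0.005,0,-1],[0,0,0.003,0,-1],[0,0,0,0,-1]]], grip_force=10)

```text
time: 13.55
tcp_pos: [575.9, 88.2, 103.7]
tool_rot: [-3.141, -0.0, 1.876]
force: [0.2, -1.0, -0.0]
grip_width: 0.007
gripper_force: 0.0
```

Request:
arm_command(series=[[[0,0,0.001,0,-1],[0,0,0.001,0,-1],[0,0,0.001,0,-1],[0,0,0,0,-1]]])

```text
time: 13.95
tcp_pos: [576.3, 87.6, 101.4]
tool_rot: [3.141, -0.0, 1.875]
force: [0.7, -0.0, 0.5]
grip_width: 0.003
gripper_force: 0.0
```

Request:
arm_command(series=[[[0,0,0.0006,0,-1],[0,0,0.0006,0,-1],[0,0,0.0006,0,-1],[0,0,0.0006,0,-1],[0,0,0.0006,0,-1],[0,0,0.0006,0,-1],[0,0,0.0006,0,-1],[0,0,0.0006,0,-1],[0,0,0,0,-1]]])

```text
time: 14.85
tcp_pos: [576.4, 87.5, 96.6]
tool_rot: [3.141, 0.0, 1.875]
force: [0.3, -1.0, 1.8]
grip_width: 0.002
gripper_force: 0.6
```

Request:
arm_command(series=[[[0,0,0.0005,0,-1],[0,0,0.0005,0,-1],[0,0,0.0005,0,-1],[0,0,0,0,-1]]])

```text
time: 15.25
tcp_pos: [576.3, 87.6, 95.0]
tool_rot: [-3.142, -0.0, 1.875]
force: [-0.2, -1.0, 1.5]
grip_width: 0.004
gripper_force: 0.6
```

Request:
arm_command(series=[[[0,0,0.0005,0,-1],[0,0,0.0005,0,-1],[0,0,0,0,-1]]])

```text
time: 15.55
tcp_pos: [576.5, 87.6, 94.8]
tool_rot: [3.141, 0.0, 1.876]
force: [-0.4, -2.0, 6.5]
grip_width: 0.002
gripper_force: 2.9
```

Request:
arm_command(series=[[[0,0,0.0005,0,-1],[0,0,0.0005,0,-1],[0,0,0,0,-1]]])

```text
time: 15.85
tcp_pos: [576.6, 87.6, 94.6]
tool_rot: [3.14, 0.0, 1.875]
force: [-3.5, -1.4, 12.7]
grip_width: 0.005
gripper_force: 5.9
```

Red end is on the wood at about 12.7 N. I hold it, then lift slowly.

Request:
arm_command(series=[[[0,0,0,0,-1],[0,0,0,0,-1],[0,0,0,0,-1],[0,0,-0.0005,0,-1],[0,0,-0.001,0,-1],[0,0,-0.001,0,-1],[0,0,-0.001,0,-1],[0,0,-0.001,0,-1],[0,0,-0.001,0,-1],[0,0,-0.001,0,-1]]])

```text
time: 16.85
tcp_pos: [576.2, 87.6, 99.5]
tool_rot: [-3.141, -0.0, 1.876]
force: [0.1, -0.1, -0.0]
grip_width: 0.007
gripper_force: 0.0
```

Request:
arm_command(series=[[[0,0,-0.01,0,-1],[0.03,0,-0.01,0,-1],[0.045,0,0,0,-1],[0.045,0,0,0,-1],[0.045,0,0,0,-1],[0.045,0,0,0,-1],[0.03,0,0.008,0,-1],[0,0,0.004,0,-1],[0,0,0,0,-1],[0,0,0,0,-1]]])

```text
time: 17.85
tcp_pos: [504.8, 315.6, 108.0]
tool_rot: [3.141, 0.0, 1.875]
force: [-0.5, 0.2, -0.3]
grip_width: 0.005
gripper_force: 0.0
```

Request:
arm_command(series=[[[0,0,0.002,0,-1],[0,0,0.002,0,-1],[0,0,0.001,0,-1],[0,0,0.001,0,-1],[0,0,0.0007,0,-1],[0,0,0.0007,0,-1],[0,0,0.0007,0,-1],[0,0,0.0007,0,-1],[0,0,0.0007,0,-1],[0,0,0.0007,0,-1]]])

```text
time: 18.85
tcp_pos: [504.4, 316.8, 97.5]
tool_rot: [3.141, -0.0, 1.875]
force: [-0.8, 0.5, 1.5]
grip_width: 0.006
gripper_force: 0.6
```

Request:
arm_command(series=[[[0,0,0.0006,0,-1],[0,0,0.0006,0,-1],[0,0,0.0006,0,-1],[0,0,0,0,-1]]])

```text
time: 19.25
tcp_pos: [504.3, 316.6, 95.6]
tool_rot: [3.142, -0.0, 1.875]
force: [0.1, 0.7, 1.3]
grip_width: 0.004
gripper_force: 0.6
```

Request:
arm_command(series=[[[0,0,0.0005,0,-1],[0,0,0.0005,0,-1],[0,0,0,0,-1]]])

```text
time: 19.55
tcp_pos: [504.4, 316.6, 94.8]
tool_rot: [3.141, -0.0, 1.875]
force: [-1.1, 0.9, 2.7]
grip_width: 0.001
gripper_force: 1.2
```

Request:
arm_command(series=[[[0,0,0.0005,0,-1],[0,0,0,0,-1]]])

```text
time: 19.75
tcp_pos: [504.5, 316.7, 94.7]
tool_rot: [3.141, -0.0, 1.875]
force: [-1.8, 0.9, 5.9]
grip_width: 0.004
gripper_force: 2.7
```

Request:
arm_command(series=[[[0,0,0.0005,0,-1],[0,0,0.0004,0,-1],[0,0,0,0,-1],[0,0,0,0,-1],[0,0,0,0,-1],[0,0,0,0,-1]]])

```text
time: 20.35
tcp_pos: [504.6, 316.7, 94.6]
tool_rot: [3.14, -0.0, 1.875]
force: [-1.9, -1.2, 10.8]
grip_width: 0.006
gripper_force: 5.3
```

Request:
arm_command(series=[[[0,0,-0.001,0,-1],[0,0,-0.001,0,-1],[0,0,-0.001,0,-1],[0,0,-0.001,0,-1],[0,0,-0.001,0,-1],[0,0,-0.002,0,-1],[0,0,-0.01,0,-1],[-0.03,0,0,0,-1],[-0.045,0,0,0,-1],[-0.04,0,0,0,-1]]])

```text
time: 21.35
tcp_pos: [539.3, 205.8, 111.1]
tool_rot: [3.141, 0.0, 1.877]
force: [1.2, 0.9, -0.1]
grip_width: 0.006
gripper_force: 0.0
```

Run:
```python
from h import *
st=robot.state(); t=st["tcp_pos"]; print(t,st["force"])
s=robot.snapshot("side"); b=s["image"][190:280,220:370]
cv2.imwrite("pics/s6.png",cv2.resize(b,None,fx=5,fy=5,interpolation=cv2.INTER_CUBIC))
```

```text
[539.25662129 205.84882775 111.05974604] [ 1.1819189   0.89884573 -0.0821161 ]
```

View pics/s6.png

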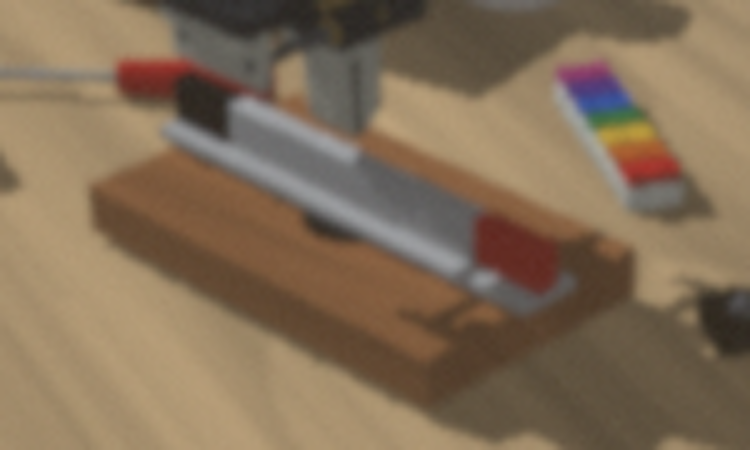

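The straightedge is resting on the puck, near level, and still in place. Next I press the middle.

Request:
arm_command(series=[[[-0.003,0,0.005,0,-1],[0,0,0.003,0,-1],[0,0,0.002,0,-1],[0,0,0.001,0,-1],[0,0,0.0005,0,-1],[0,0,0.0005,0,-1],[0,0,0.0005,0,-1],[0,0,0.0005,0,-1],[0,0,0,0,-1]]])

```text
time: 22.3
tcp_pos: [539.7, 204.4, 97.6]
tool_rot: [3.141, -0.001, 1.876]
force: [-1.9, 2.7, 4.3]
grip_width: 0.007
gripper_force: 2.2
```

Request:
arm_command(series=[[[0,0,0.0005,0,-1],[0,0,0.0005,0,-1],[0,0,0.0005,0,-1],[0,0,0,0,-1]]])

```text
time: 22.7
tcp_pos: [539.9, 204.0, 95.7]
tool_rot: [3.141, -0.0, 1.875]
force: [-0.3, 3.0, 2.8]
grip_width: 0.004
gripper_force: 2.0
```

Request:
arm_command(series=[[[0,0,0.0005,0,-1],[0,0,0.0005,0,-1],[0,0,0.0005,0,-1],[0,0,0,0,-1]]])

```text
time: 23.1
tcp_pos: [539.9, 204.0, 94.2]
tool_rot: [3.141, 0.0, 1.875]
force: [-0.8, 3.2, 4.1]
grip_width: 0.006
gripper_force: 1.9
```

Request:
arm_command(series=[[[0,0,0.0005,0,-1],[0,0,0.0005,0,-1],[0,0,0,0,-1]]])

```text
time: 23.4
tcp_pos: [539.9, 204.0, 93.8]
tool_rot: [3.141, 0.0, 1.875]
force: [-2.6, 2.9, 8.0]
grip_width: 0.007
gripper_force: 4.0
```

Request:
arm_command(series=[[[0,0,0.0004,0,-1],[0,0,0.0004,0,-1],[0,0,0,0,-1],[0,0,0,0,-1]]])

```text
time: 23.8
tcp_pos: [539.9, 204.0, 93.7]
tool_rot: [3.14, 0.0, 1.875]
force: [-3.9, 2.6, 13.7]
grip_width: 0.006
gripper_force: 6.7
```

Hard stop: the z is unchanged while the force rises, so the puck is flush. I lift and go to the red end.

Request:
arm_command(series=[[[0,0,0,0,-1],[0,0,-0.0015,0,-1],[0,0,-0.001,0,-1],[0,0,-0.002,0,-1],[0,0,-0.01,0,-1],[-0.03,0,0,0,-1],[-0.04,0,0,0,-1],[-0.03,0,0,0,-1],[-0.022,0,0,0,-1],[0,0,0,0,-1]]])

```text
time: 24.8
tcp_pos: [577.3, 84.8, 107.4]
tool_rot: [3.141, 0.001, 1.872]
force: [-0.6, 0.7, -0.0]
grip_width: 0.005
gripper_force: 0.0
```

Request:
arm_command(series=[[[0,0,0.004,0,-1],[0,0,0.004,0,-1],[0,0,0.001,0,-1],[0,0,0.001,0,-1],[0,0,0,0,-1]]])

```text
time: 25.3
tcp_pos: [576.1, 88.2, 96.8]
tool_rot: [-3.141, -0.0, 1.876]
force: [-1.3, 0.8, 0.7]
grip_width: 0.004
gripper_force: 0.0
```

Request:
arm_command(series=[[[0,0,0.0007,0,-1],[0,0,0.0007,0,-1],[0,0,0.0005,0,-1],[0,0,0.0005,0,-1],[0,0,0.0005,0,-1],[0,0,0,0,-1]]])

```text
time: 25.9
tcp_pos: [576.3, 87.6, 94.0]
tool_rot: [-3.142, -0.0, 1.875]
force: [-0.3, 0.0, 0.1]
grip_width: 0.008
gripper_force: 0.0
```

Request:
arm_command(series=[[[0,0,0.0005,0,-1],[0,0,0,0,-1]]])

```text
time: 26.1
tcp_pos: [576.4, 87.6, 93.8]
tool_rot: [3.141, 0.0, 1.875]
force: [-0.3, -0.4, 2.9]
grip_width: 0.003
gripper_force: 1.5
```

Request:
arm_command(series=[[[0,0,0.0004,0,-1],[0,0,0.0004,0,-1],[0,0,0.0004,0,-1],[0,0,0,0,-1],[0,0,0,0,-1],[0,0,0,0,-1],[0,0,0,0,-1]]])

```text
time: 26.8
tcp_pos: [576.4, 87.6, 93.7]
tool_rot: [3.141, 0.0, 1.876]
force: [-4.7, -0.6, 11.8]
grip_width: 0.004
gripper_force: 5.7
```

Request:
arm_command(series=[[[0,0,-0.0015,0,-1],[0,0,-0.001,0,-1],[0,0,-0.002,0,-1],[0,0,-0.01,0,-1],[0.03,0,0,0,-1],[0.045,0,0,0,-1],[0.045,0,0,0,-1],[0.045,0,0,0,-1],[0.045,0,0,0,-1],[0.03,0,0,0,-1]]])

```text
time: 27.8
tcp_pos: [503.2, 319.3, 107.5]
tool_rot: [3.141, -0.001, 1.877]
force: [0.3, 0.2, -0.7]
grip_width: 0.005
gripper_force: 0.0
```

Request:
arm_command(series=[[[0,0,0.0,0,-1],[0,0,0.004,0,-1],[0,0,0.003,0,-1],[0,0,0.002,0,-1],[0,0,0.001,0,-1],[0,0,0,0,-1]]])

```text
time: 28.4
tcp_pos: [504.6, 315.8, 96.6]
tool_rot: [-3.141, 0.0, 1.874]
force: [0.1, -0.9, 0.9]
grip_width: 0.002
gripper_force: 0.0
```

Request:
arm_command(series=[[[0,0,0.0006,0,-1],[0,0,0.0006,0,-1],[0,0,0.0005,0,-1],[0,0,0.0005,0,-1],[0,0,0.0005,0,-1],[0,0,0.0004,0,-1],[0,0,0,0,-1]]])

```text
time: 29.1
tcp_pos: [504.3, 316.6, 93.8]
tool_rot: [3.141, -0.0, 1.876]
force: [0.1, -0.5, 1.5]
grip_width: 0.008
gripper_force: 0.5
```

Request:
arm_command(series=[[[0,0,0.0004,0,-1],[0,0,0.0004,0,-1],[0,0,0.0004,0,-1],[0,0,0.0003,0,-1],[0,0,0,0,-1],[0,0,0,0,-1],[0,0,0,0,-1],[0,0,0,0,-1]]])

```text
time: 29.9
tcp_pos: [504.3, 316.6, 93.7]
tool_rot: [3.141, -0.0, 1.876]
force: [-3.7, -2.4, 12.2]
grip_width: 0.005
gripper_force: 5.7
```

Request:
arm_command(series=[[[0,0,-0.0015,0,-1],[0,0,-0.001,0,-1],[0,0,-0.002,0,-1],[0,0,-0.02,0,-1],[0,0,-0.03,0,-1],[0,0,-0.03,0,-1],[0,0,-0.03,0,-1],[0,0,-0.02,0,-1],[0,0,0,0,-1],[0,0,0,0,-1]]])

```text
time: 30.9
tcp_pos: [504.2, 316.5, 226.3]
tool_rot: [-3.141, -0.0, 1.875]
force: [-0.8, 0.5, -0.6]
grip_width: 0.006
gripper_force: 0.0
```

Run:
```python
from h import *
# numeric check of the straightedge pose: red patch centroid in side and top views at rib height
s=robot.snapshot("side"); g=cv2.cvtColor(s["image"],cv2.COLOR_BGR2HSV)
d=np.array([np.cos(np.radians(107.42)),np.sin(np.radians(107.42))]);c=np.array([540.5,200.6])
m=((g[...,0]<6)|(g[...,0]>174))&(g[...,1]>130); m[:225]=0;m[265:]=0;m[:,:300]=0;m[:,345:]=0
y,x=np.nonzero(m); print("red px box",x.min(),x.max(),y.min(),y.max(),len(x))
for k in(-100,-150):
    for e in(-7,7): print(k,e,proj(s,[*(c+d*k+e*np.array([d[1],-d[0]])),36+34]).round(1),proj(s,[*(c+d*k+e*np.array([d[1],-d[0]])),42]).round(1))
```

```text
red px box 316 330 234 248 147
-100 -7 [313.5 236.1] [313.8 245.2]
-100 7 [317.3 234.2] [317.5 243.3]
-150 -7 [327.  242.5] [327.1 251.7]
-150 7 [330.7 240.6] [330.8 249.7]
```

The red patch lies within about 2.5 px of its predicted position, so the straightedge is in place. I'm handing in.

```bash
python3 -c "
from station import robot
print(robot.sign_off())"
```

```text
the job is handed in; nothing more can be done
None
```

The job is handed in at about 31 s, verdict not shown: the straightedge was laid centred over the puck and pressed at each end (it tipped both times), the middle was pressed until the foot met the wood, both ends then touched at that same height, no press read above 14 N, and the straightedge was left lying on the board.

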